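# Load the bottle crate, then hold the sprung bin lid just below its balance point

## Task

Stand the two loose dropper bottles upright in the small divided crate, one to a cell (one cell is already taken), and let go of them. Then raise the grey bin's sprung blue lid until its yellow pointer is clearly past the red balance mark on the quadrant (a few degrees), so that we see the springs take over, ease it back into the green band just below the mark, and finish while still holding it steady there so that I can lift the loaded crate in. Do not let the lid fly open to its stop, and do not push the crate or the other things on the table out of their places.

Things in the scene. Friction and masses are not known exactly. Their poses are not given: they have to be found in the camera images.
- bottle_a: amber dropper bottle, black cap: round body 33 mm across, straight to about 55 mm high, rounding in to a 24 mm collar up to 77 mm, 13 mm rubber bulb to 102 mm; about 70 g. Origin at the centre of its underside, z up the bottle. Stands loose on the table at the front left or front right (swapped at random with bottle_b).
- bottle_b: the same kind of bottle as bottle_a, standing loose at the other of the two spots.
- bottle_c: the same kind of bottle, already standing in one cell of the crate (the +x, +y cell in the crate's frame); it stays there.
- crate: open wooden crate 140x140 mm, 35 mm high, 0.9 kg, loose, at the left, turned any way; two crossing dividers as high as the walls make 2 x 2 cells, each 62.5 mm square inside, centres at x, y = +-34 mm in its frame. Walls and floor 5 mm. Origin: centre of its underside (a bottle standing in it has its origin 5 mm above).
- bin: grey steel storage bin with a blue lid, fixed to the table: 200 mm deep (its x), 220 mm wide (its y), 130 mm high, front toward its -x; origin at the centre of its underside.
- quadrant (a point): where the red mark is on the quadrant: an upright black arc on the bin's left (+y) side, 98 to 112 mm from the hinge axis, 127 to 139 mm to +y of the bin's middle. Red mark at lid angle 0.80 rad, green band just below it from 0.58 to 0.74. A yellow pointer on the lid's edge, bent over the arc's rim, shows the lid's angle.
- bin_lid (a joint): angle of the blue lid, rad: 0 closed (level; at the start), grows as the front edge rises, 1.45 at its stop. Springs nearly carry it: below the balance point at 0.80 it sinks shut by itself, above it the springs swing it open, so hold it back there. At the bar: 2 to 3 N to lift from closed, zero at 0.80, some 0.5 N outward soon beyond; hardly any friction.
- lid_bar (a point): middle of the lid's handle, a round bar 12 mm thick along the bin's y, 100 mm free length, centre 41 mm above the lid's top face. Moves with the lid; closed, it is 165 mm ahead of the hinge axis (bin -x) and 50 mm above it. Site axes turn with the lid: y along the bar, z the lid's normal. Pinch it from above, fingers closing across it; it can turn between them.
- lid_hinge (a point): middle of the hinge axis (the bin's y axis), 100 mm behind the bin's centre (bin +x), 130 mm above the table; fixed.
- loupe: black eye loupe, a 31 mm ring 19 mm high, standing between the front-left bottle spot and the punch stand. Bystander, loose, origin at the centre of its underside; to be left in place.
- doming_block: small maple block 55x55x40 mm, front right of the glass-lidded show case. Bystander, loose, origin at the centre of its underside; to be left in place.
- thread_cone: spool of black thread 69x85x65 mm, at the front right. Bystander, loose, origin at the centre of its underside; to be left in place.
- steel_block: steel block 62x62x19 mm, at the right. Bystander, loose, origin at the centre of its underside; to be left in place.

How it is judged (in metres and radians):
On the way, in this order (a step that is already met when the one before it is completed fails the run):
1. both loose bottles stand upright in cells of the crate beside the one already there, let go (x of bottle_a in the frame of crate between -0.065 and 0.065 m and y of bottle_a in the frame of crate between -0.065 and 0.065 m and z of bottle_a in the frame of crate between -0.005 and 0.012 m and angle between each of bottle_a, bottle_b, bottle_c's own z axis and vertical below 0.2 rad and x of bottle_b in the frame of crate between -0.065 and 0.065 m and y of bottle_b in the frame of crate between -0.065 and 0.065 m and z of bottle_b in the frame of crate between -0.005 and 0.012 m and x of bottle_c in the frame of crate between -0.065 and 0.065 m and y of bottle_c in the frame of crate between -0.065 and 0.065 m and z of bottle_c in the frame of crate between -0.005 and 0.012 m and contact force between the fingers and bottle_a below 0.05 N and contact force between the fingers and bottle_b below 0.05 N and contact force between the fingers and bottle_c below 0.05 N), for 0.3 s.
2. the lid is held past its balance point (pointer beyond the red mark, over 0.85 rad) (value of joint bin_lid above 0.85 rad and contact force between the fingers and bin_lid above 0.2 N), for 0.1 s.
At the end, for the whole second after the job is handed in: The lid is held by the fingers, still, with its angle between 0.56 and 0.76 rad (pointer in the green band just below the red mark); all three bottles stand upright (within 0.2 rad) on the floor of the crate, one to a cell (value of joint bin_lid between 0.56 and 0.76 rad and velocity of joint bin_lid between -0.06 and 0.06 rad/s and contact force between the fingers and bin_lid above 0.2 N and x of bottle_a in the frame of crate between -0.065 and 0.065 m and y of bottle_a in the frame of crate between -0.065 and 0.065 m and z of bottle_a in the frame of crate between -0.005 and 0.012 m and angle between each of bottle_a, bottle_b, bottle_c's own z axis and vertical below 0.2 rad and x of bottle_b in the frame of crate between -0.065 and 0.065 m and y of bottle_b in the frame of crate between -0.065 and 0.065 m and z of bottle_b in the frame of crate between -0.005 and 0.012 m and x of bottle_c in the frame of crate between -0.065 and 0.065 m and y of bottle_c in the frame of crate between -0.065 and 0.065 m and z of bottle_c in the frame of crate between -0.005 and 0.012 m); the arm keeps its last pose, push and grip.
It fails at once if the lid flies open nearly to its stop (over 1.35 rad) (value of joint bin_lid above 1.35 rad).
It fails at once if the crate is pushed more than 30 mm from its place (distance of crate from where it was at the start of the episode above 0.03 m).
It fails at once if a bystander (loupe, doming block, thread cone or steel block) is pushed more than 30 mm (distance of any of loupe, doming_block, thread_cone, steel_block from where it was at the start of the episode above 0.03 m).
It also fails if it takes over 69 s, if anything falls off the work surface, if the arm or the gripper's body presses on something with over 40 N, if the wrist force passes 120 N, or if a joint passes its speed limit or range.

## Robot

A 6-joint arm with a two-finger parallel gripper is mounted at the origin on a cart in front of the work surface, level with it; the furniture and walls round the work are solid. World frame = base frame: x ahead of the robot, y to its left, z up, the work surface at z = 0. Lengths are in m, angles in degrees, forces in N, time in s.
With the tool pointing down it reaches from about 0.4 to 0.825 m from the base axis. Payload 7 kg.
Tool frame: the origin (TCP) lies midway between the tips of the shut fingers; the grasp point (between the pads) lies 19 mm behind it; z points along the fingers, y is the line along which they close (so a half turn about z gives the same grasp; the last joint's range is limited). The gripper opens to 88 mm and grips with 3 to 60 N. Pads are 19 mm wide; open, the fingers measure 130 mm over their backs; the gripper's body (78 mm by 193 mm) begins 47 mm behind the grasp point.
Start: joints at [-58.493, 20.546, 0.682, 0, -70.136, -16.507], TCP at [0.175, -0.652, 0.227] pointing down, gripper open.
Joint ranges: [-176.03, 176.03], [-82.01, 121.73], [-58.28, 71.71], [-173.87, 95.51], [-174.79, -0.11], [-173.66, 173.66]. Speed limits (degrees/s): [136.94, 136.94, 172.46, 180, 180, 180].

## Interface

Orientations are given as a 3x3 rotation matrix whose columns are the frame's x, y, z axes.
In Python, from rig import robot gives the robot as it stands. Calls block until the motion is done:
- robot.goto(position, orientation): joint-space move of the TCP to a pose.
- robot.servo_line(position, ori=None, speed=0.15): straight line of the TCP; ori=None keeps the orientation; speed is the mean speed in m/s.
- robot.movej(angles): joint-space move.
- robot.move_gripper(opening): opening from 0.0 (shut) to 1.0 (fully open); the grip force is fixed at half the most; returns when the fingers have stopped.
- robot.dwell(seconds).
- robot.ik(position, orientation): joint angles nearest the present ones, or None.
- robot.grab_frame(name): name is "scene" or "top" or "wrist"; returns (picture, depth): 384x512x3 uint8, red, green, blue; 384x512 float32, m along the optical axis (not along the pixel's ray), 0 where there is no reading.
- robot.camera_info(name): a dict with "vfov" (degrees; the focal length in pixels is half the picture's height over the tangent of half this angle, whatever the lens; pixels are square), "cx", "cy" (the principal point, pixels), "k1" (the pictures are not rectified: a ray, as slopes to the right and down, at radius r is drawn at 1 + k1 r^2 times it, then the intrinsics apply), "view" (4x4, takes a point from world to camera coordinates); the wrist camera has in their place "T_tool_cam" (4x4, takes a point from camera to tool coordinates, whose origin is the TCP and whose axes are the flange's). Camera axes: x right, y down, z forward; pixel columns grow to the right and rows downward; lengths in m; the calibration is good to about 2 mm. A picture is of the moment at which its call begins: read the wrist's pose just before it. camera_info takes no time and is no camera call.
A pose or a line that the arm cannot do raises robot.Unreachable and nothing moves.
- robot.job_done(): hands the job in; it is judged then, once.
Readings, each from a call of its own:
- robot.read_t(): time.
- robot.read_qpos(): joint angles.
- robot.read_qvel(): joint speeds.
- robot.read_effort(): joint torques, N m.
- robot.read_position(): TCP position.
- robot.read_tcp_rot(): TCP orientation.
- robot.read_force(): force on the tool from outside, world axes, zero at the start.
- robot.read_ft_torque(): the same for the moment, N m.
- robot.read_grip_width(): opening from 0.0 (shut) to 1.0 (fully open).
- robot.read_finger_force(): force on a finger pad.
Only numpy, scipy, OpenCV 4.12 (cv2) and the standard library are available. Lean on these libraries where they do the work, as an engineer would, in place of code of your own. Each camera call takes 0.05 s, during which the arm holds its last target. There are 200 camera calls.

## Working session

There is one attempt and no reset: what is moved stays moved. The work goes in short steps, each a Python script; the robot and the scene stay as the last script left them, time stands still between calls to the robot, and variables do not carry over. Pictures are saved under pics/ and viewed, at most 10 in all, crops included, and the job is handed in when it is done.

```bash
mkdir -p pics; ls; cat > h.py <<'E'
import numpy as np, cv2
from rig import robot
def cam(name,im_shape=(384,512)):
    c=robot.camera_info(name); f=im_shape[0]/2/np.tan(np.radians(c["vfov"])/2)
    return c,f
def cloud(name,depth):
    c,f=cam(name); k=c["k1"]
    K=np.array([[f,0,c["cx"]],[0,f,c["cy"]],[0,0,1.]])
    v,u=np.mgrid[0:384,0:512].astype(float)
    p=np.stack([u,v],-1).reshape(-1,1,2)
    s=cv2.undistortPointsIter(p,K,np.array([k,0,0,0.]),None,None,(3,40,1e-9)).reshape(384,512,2)
    P=np.dstack([s*depth[...,None],depth])
    if "view" in c: T=np.linalg.inv(np.array(c["view"]))
    else:
        T=np.eye(4);T[:3,:3]=robot.read_tcp_rot();T[:3,3]=robot.read_position();T=T@np.array(c["T_tool_cam"])
    W=P@T[:3,:3].T+T[:3,3]; W[depth<=0]=np.nan
    return W
E
python3 - <<'E'
from h import *
for n in("scene","top"):
    im,d=robot.grab_frame(n); cv2.imwrite(f"pics/{n}.png",im[...,::-1]); np.savez(f"{n}.npz",im=im,W=cloud(n,d))
    c=robot.camera_info(n);print(n,np.linalg.inv(np.array(c["view"])).round(3).tolist(),c["k1"])
print(robot.read_tcp_rot().round(3).tolist(),robot.read_t(),robot.read_grip_width())
a,b=[cv2.imread(f"pics/{n}.png") for n in("scene","top")]
E
```

```text
pics
scene [[-0.871, -0.369, 0.325, 0.112], [-0.491, 0.634, -0.598, 0.774], [0.015, -0.68, -0.733, 1.129], [0.0, 0.0, 0.0, 1.0]] 0.04719810056345939
top [[-0.03, -0.996, 0.079, 0.469], [-1.0, 0.03, 0.001, -0.058], [-0.003, -0.079, -0.997, 1.548], [0.0, 0.0, 0.0, 1.0]] -0.06310965790693703
[[-0.966, -0.259, -0.001], [-0.259, 0.966, 0.001], [0.0, 0.001, -1.0]] 0.1 1.0007964037944341
```

View pics/top.png

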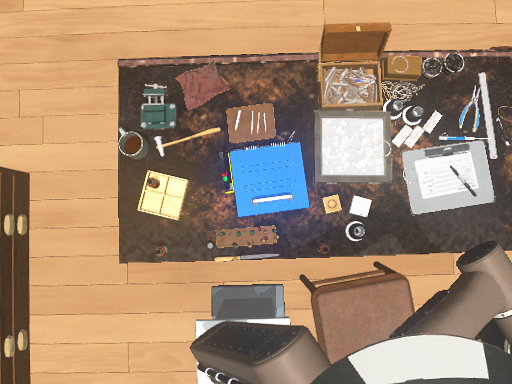

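View pics/scene.png

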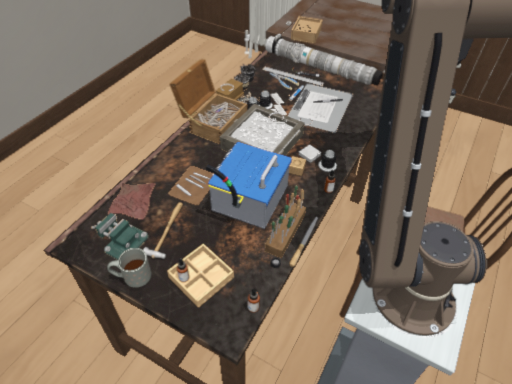

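The top view shows the crate at (162,193), with its taken cell upper left, and loose bottles at (161,250) and (323,248). The loupe is at (210,245), the punch stand at (247,237), the blue lid at (270,178) and its bar at (272,198). The scene view agrees with this. Next I measure.

```bash
python3 - <<'E'
from h import *
D=np.load("top.npz");W=D["W"];S=np.load("scene.npz")["W"]
def reg(W,u0,u1,v0,v1,z0,z1):
    P=W[v0:v1,u0:u1].reshape(-1,3);return P[(P[:,2]>z0)&(P[:,2]<z1)]
def rep(n,P):print(n,len(P),np.nanmedian(P,0).round(4),P.min(0).round(3),P.max(0).round(3))
for n,u,v in(("L",161,250),("R",323,248)):
    rep(n+" top",reg(W,u-14,u+14,v-14,v+14,.015,.2))
    rep(n+" hi",reg(W,u-14,u+14,v-14,v+14,.08,.2))
rep("L scene",reg(S,242,264,284,318,.015,.2));rep("R scene",reg(S,320,342,172,198,.015,.2))
rep("loupe",reg(W,202,218,237,253,.01,.1))
rep("table",reg(W,180,200,235,255,-.1,.1))
C=reg(W,130,195,160,228,.025,.043);rep("crate",C)
r=cv2.minAreaRect(C[:,:2].astype(np.float32));print(r)
rep("botc",reg(W,140,175,165,195,.055,.2))
rep("botc scene",reg(S,170,195,255,285,.06,.2))
C=reg(S,160,240,240,310,.028,.043);print("scene",cv2.minAreaRect(C[:,:2].astype(np.float32)))
L=reg(W,225,315,135,222,.12,.155);rep("lid",L);print(cv2.minAreaRect(L[:,:2].astype(np.float32)))
B=reg(W,245,300,185,210,.165,.25);rep("bar",B);print(cv2.minAreaRect(B[:,:2].astype(np.float32)))
B=reg(S,250,285,145,200,.17,.25);rep("bar s",B);print(cv2.minAreaRect(B[:,:2].astype(np.float32)))
L=reg(S,200,300,140,210,.13,.155);print("lid s",cv2.minAreaRect(L[:,:2].astype(np.float32)),np.median(L[:,2]))
Q=reg(W,220,240,140,205,.13,.35);rep("quad",Q)
E
```

```text
L top 101 [0.3929 0.2592 0.0603] [0.374 0.249 0.017] [0.407 0.28  0.099]
L hi 18 [0.392  0.2641 0.092 ] [0.383 0.255 0.08 ] [0.402 0.268 0.099]
R top 99 [ 0.3851 -0.2712  0.0629] [ 0.368 -0.292  0.018] [ 0.4   -0.259  0.104]
R hi 17 [ 0.3838 -0.2747  0.0958] [ 0.377 -0.279  0.081] [ 0.39  -0.266  0.104]
L scene 213 [0.3844 0.2722 0.0601] [0.372 0.251 0.015] [0.404 0.283 0.105]
R scene 146 [ 0.3791 -0.2661  0.0563] [ 0.365 -0.288  0.016] [ 0.397 -0.254  0.101]
loupe 75 [0.4071 0.0988 0.0189] [0.39  0.075 0.01 ] [0.431 0.119 0.05 ]
table 399 [ 4.061e-01  1.746e-01 -1.000e-04] [ 0.374  0.14  -0.011] [0.44  0.208 0.011]
crate 413 [0.5771 0.2592 0.0328] [0.495 0.173 0.025] [0.663 0.34  0.042]
((0.5783641338348389, 0.2588646411895752), (0.14305396378040314, 0.14043724536895752), 74.68470764160156)
botc 83 [0.6169 0.2844 0.0751] [0.602 0.272 0.056] [0.636 0.306 0.109]
botc scene 124 [0.6126 0.2908 0.0739] [0.6  0.27 0.06] [0.633 0.304 0.109]
scene ((0.5765711665153503, 0.2578875720500946), (0.14467653632164001, 0.14533273875713348), 74.09578704833984)
lid 4754 [ 0.6134 -0.0971  0.139 ] [ 0.496 -0.22   0.12 ] [0.729 0.037 0.153]
((0.6130079030990601, -0.08663955330848694), (0.2179940789937973, 0.252005010843277), 5.924170970916748)
bar 155 [ 0.5461 -0.1059  0.1842] [ 0.536 -0.164  0.175] [ 0.558 -0.048  0.195]
((0.5465470552444458, -0.10583766549825668), (0.01176681648939848, 0.11666467785835266), 5.902601718902588)
bar s 109 [ 0.5421 -0.0966  0.1844] [ 0.533 -0.166  0.171] [ 0.555 -0.047  0.191]
((0.5439633727073669, -0.10609687119722366), (0.012424968183040619, 0.11976316571235657), 5.47022008895874)
lid s ((0.5615197420120239, -0.09182314574718475), (0.31543615460395813, 0.2567412555217743), 5.1668925285339355) 0.1394449651727473
quad 599 [0.6343 0.0089 0.1399] [ 0.533 -0.009  0.13 ] [0.709 0.045 0.248]
```

Measured positions:

| Item | Estimate | Cross-check |
|---|---|---|
| Left bottle | (.389, .266) | heights up to about 0.10 m match the bottle |
| Right bottle | (.382, -.273) | heights up to about 0.10 m match the bottle |
| Crate | (.5775, .2585), yaw -15.5° | 140 mm square; bottle_c falls in the +x+y cell |
| Bar | (.545, -.106, .18) | z matches the expected 0.18 |
| Bin | yaw 5.7° | from the lid and bar outlines |

I will grip the bottles 62 mm up, so the gripper body clears the bulb. They go in diagonally opposite cells, so the open fingers stay clear of the neighbouring bottles.

```bash
cat >> h.py <<'E'
def down(deg):  # tool z down, y (closing line) along heading deg; picks the half turn with the smaller wrist travel
    a=np.radians(deg); y=np.array([np.cos(a),np.sin(a),0]); z=np.array([0,0,-1.])
    return np.column_stack([np.cross(y,z),y,z])
def best(p,deg):
    q0=np.array(robot.read_qpos()); c=[]
    for d in(deg,deg+180):
        q=robot.ik(p,down(d))
        if q is not None:c.append((np.abs(np.array(q)-q0).max(),d))
    return min(c)[1]
CR=np.array([.5775,.2585]);YAW=np.radians(-15.5)
def cell(x,y):
    c,s=np.cos(YAW),np.sin(YAW);return CR+[c*x-s*y,s*x+c*y]
E
python3 - <<'E'
from h import *
b=(.389,.266); zt=.2
d=best([*b,zt],74.5); robot.goto([*b,zt],down(d)); 
robot.servo_line([*b,.043],speed=.15)
robot.move_gripper(0.0); print("w",robot.read_grip_width()*88,robot.read_finger_force(),robot.read_t())
robot.servo_line([*b,zt],speed=.2); print("w",robot.read_grip_width()*88,robot.read_force())
t=cell(-.034,.034); robot.goto([*t,zt],down(74.5 if d==74.5 else d)); robot.servo_line([*t,.075],speed=.15)
print(robot.read_position(),robot.read_t())
im,dd=robot.grab_frame("wrist");cv2.imwrite("pics/w1.png",im[...,::-1])
im,dd=robot.grab_frame("scene");cv2.imwrite("pics/s1.png",cv2.resize(im[200:340,100:300],None,fx=3,fy=3)[...,::-1])
a=cv2.imread("pics/w1.png");b=cv2.imread("pics/s1.png");b=cv2.resize(b,(int(600*384/420)//2*1,192));a=cv2.resize(a,None,fx=1,fy=1)
E
```

```text
w 31.692803177604315 29.984204586362466 5.525
w 31.314188318857056 [-0.11105972 -0.30094355 -0.39889567]
[0.55427405 0.30093982 0.07620623] 8.15
```

View pics/s1.png

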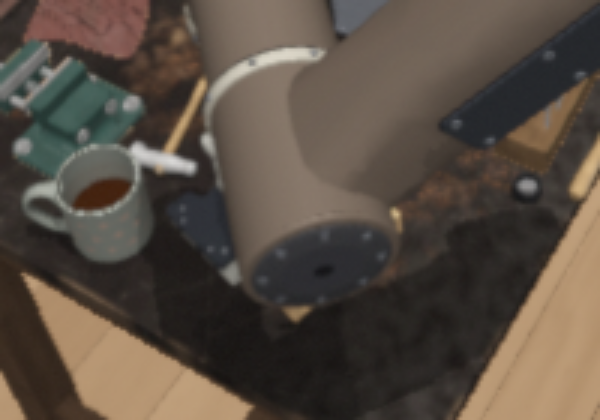

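The arm hides the crate in the scene view. The grip width of 31 mm fits a bottle held at the top of its straight part. I'll check the wrist view.

View pics/w1.png

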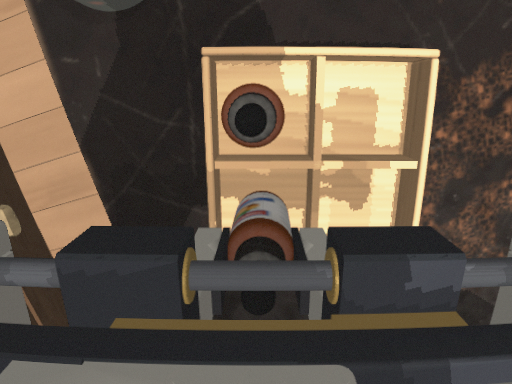

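The wrist view shows the crate squared with the gripper. bottle_c is in the upper-left cell at (252,115), and the held bottle hangs over the lower-left cell, with its body at about (262,220). I'll lower and release it, then fetch the right-hand bottle.

```bash
python3 - <<'E'
from h import *
t=cell(-.034,.034)
robot.servo_line([*t,.0485],speed=.08); print(robot.read_position()[2],robot.read_force())
robot.move_gripper(.75); robot.dwell(.2)
robot.servo_line([*t,.2],speed=.15)
im,dd=robot.grab_frame("wrist");cv2.imwrite("pics/w2.png",im[...,::-1]); W=cloud("wrist",dd).reshape(-1,3)
P=W[(W[:,2]>.05)&(W[:,2]<.125)&(np.hypot(W[:,0]-CR[0],W[:,1]-CR[1])<.1)]
for n,c in(("c",cell(.034,.034)),("a",t)):
    for z0,z1 in((.05,.08),(.085,.125)):
        q=P[(np.hypot(*(P[:,:2]-c).T)<.035)&(P[:,2]>z0)&(P[:,2]<z1)];print(n,z0,len(q),q.mean(0).round(4) if len(q) else"",c.round(4))
robot.servo_line([*t,.3],speed=.3)
b=(.382,-.273);d=best([*b,.3],-15.5);robot.goto([*b,.3],down(d))
im,dd=robot.grab_frame("wrist");W=cloud("wrist",dd).reshape(-1,3);cv2.imwrite("pics/w3.png",im[...,::-1])
for z0,z1 in((.01,.05),(.05,.07),(.08,.115)):
    P=W[(W[:,2]>z0)&(W[:,2]<z1)&(np.hypot(W[:,0]-b[0],W[:,1]-b[1])<.035)]
    print(z0,len(P),P.mean(0).round(4),P.min(0).round(3),P.max(0).round(3))
print(robot.read_t(),d)
E
```

```text
0.04769184447854566 [-0.34218507 -1.09767556 -0.38928334]
c 0.05 543 [0.6188 0.2868 0.0659] [0.6193 0.2822]
c 0.085 239 [0.6179 0.2875 0.1033] [0.6193 0.2822]
a 0.05 550 [0.5617 0.2976 0.0653] [0.5538 0.3003]
a 0.085 252 [0.5562 0.2992 0.1012] [0.5538 0.3003]
0.01 91 [ 0.378  -0.2879  0.0315] [ 0.365 -0.292  0.01 ] [ 0.397 -0.275  0.049]
0.05 268 [ 0.3808 -0.28    0.0603] [ 0.366 -0.292  0.05 ] [ 0.398 -0.259  0.07 ]
0.08 126 [ 0.3816 -0.2763  0.0966] [ 0.376 -0.281  0.08 ] [ 0.389 -0.269  0.104]
13.6 164.5
```

View pics/w2.png

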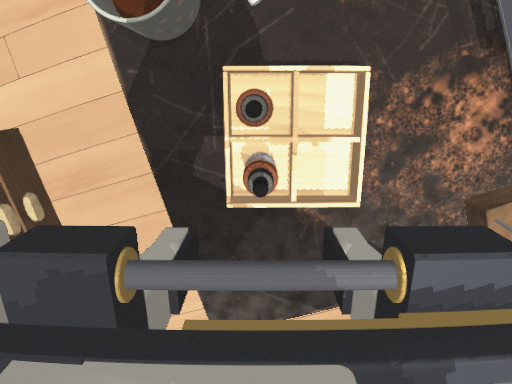

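Both bottles stand upright in the left column of cells, at (254,107) and (261,180). The placed bulb measures (.556, .299) and its top is at the right height. Bottle R refines to (.382, -.2755). Next I pick it and place it in the (+x, -y) cell.

```bash
python3 - <<'E'
from h import *
b=(.382,-.2755); d=164.5
robot.servo_line([*b,.16],speed=.25); robot.move_gripper(1.0); robot.servo_line([*b,.043],speed=.12)
robot.move_gripper(0.0); print("w",robot.read_grip_width()*88,robot.read_finger_force())
robot.servo_line([*b,.36],speed=.25); print("w",robot.read_grip_width()*88)
t=cell(.034,-.034); d=best([*t,.36],-15.5); robot.goto([*t,.36],down(d))
robot.servo_line([*t,.075],speed=.2); robot.servo_line([*t,.0485],speed=.08); print(robot.read_position(),robot.read_force())
robot.move_gripper(.75); robot.dwell(.2); robot.servo_line([*t,.2],speed=.15)
im,dd=robot.grab_frame("wrist");cv2.imwrite("pics/w4.png",im[...,::-1]); W=cloud("wrist",dd).reshape(-1,3)
for n,c in(("c",cell(.034,.034)),("1",cell(-.034,.034)),("2",t)):
    q=W[(np.hypot(*(W[:,:2]-c).T)<.035)&(W[:,2]>.085)&(W[:,2]<.125)];print(n,len(q),q.mean(0).round(4) if len(q) else"",c.round(4))
print(robot.read_t(),d)
E
```

```text
w 31.224766797125326 29.991032131947577
w 31.663779268830563
[0.60092749 0.21647761 0.04769444] [0.01843259 0.02134674 0.25610068]
c 23 [0.6154 0.2822 0.087 ] [0.6193 0.2822]
1 0  [0.5538 0.3003]
2 251 [0.5996 0.2151 0.1009] [0.6012 0.2167]
24.6 164.5
```

View pics/w4.png

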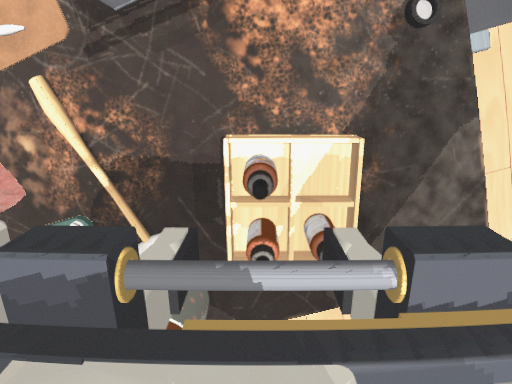

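All three bottles stand upright in separate cells: the new one at (260,175), and bottle_c and the first one at (262,240) and (320,235). Next I move above the bar and refine its position from close by.

```bash
python3 - <<'E'
from h import *
t=cell(.034,-.034); robot.servo_line([*t,.36],speed=.3)
p=np.array([.5455,-.106]);d=best([*p,.33],5.7)
for k in (5.7,185.7):
    for q in([*p,.33],[.647,-.096,.28]): s=robot.ik(q,down(k)); print(k,None if s is None else np.round(s,0))
robot.goto([*p,.33],down(d)); robot.move_gripper(1.0)
im,dd=robot.grab_frame("wrist");cv2.imwrite("pics/w5.png",im[...,::-1]);W=cloud("wrist",dd)
P=W.reshape(-1,3); B=P[(P[:,2]>.168)&(P[:,2]<.2)&(np.hypot(*(P[:,:2]-p).T)<.075)]
print(len(B),np.median(B,0),cv2.minAreaRect(B[:,:2].astype(np.float32)))
T=B[B[:,2]>np.percentile(B[:,2],60)];print("crest",T.mean(0),np.percentile(B[:,2],[50,90,97]))
L=P[(P[:,2]>.128)&(P[:,2]<.15)&(np.hypot(*(P[:,:2]-p).T)<.15)];print("lid",np.median(L[:,2]))
print(robot.read_t(),d,robot.read_force())
E
```

```text
5.7 None
5.7 None
185.7 [  9.   6.  -5.   0. -79.  -3.]
185.7 [  9.  17.   3.   0. -76.  -3.]
1479 [ 0.545536   -0.11352657  0.18553059] ((0.5452626943588257, -0.10672019422054291), (0.011538170278072357, 0.12061651796102524), 6.015896320343018)
crest [ 0.54528611 -0.10920961  0.18664311] [0.18553059 0.1869743  0.18746479]
lid 0.13968059468840238
27.2083 185.7 [-0.68357743 -0.25246386 -0.39076192]
```

View pics/w5.png

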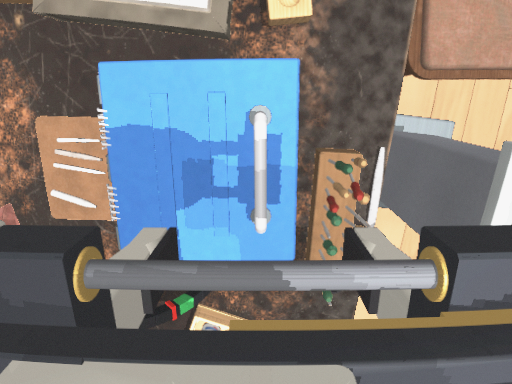

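The view shows the blue lid with its bar at (260,170) and the hinge pins at the left, at (108,160), towards +x. The bar measures (.5452, -.1065, .1805) with yaw 5.9°, matching the earlier estimate and the expected height. I'll pinch it and start along the arc while watching the force.

```bash
cat >> h.py <<'E'
BY=np.radians(5.9);BX=np.array([np.cos(BY),np.sin(BY),0]);BAR=np.array([.5452,-.1065,.1805]);OFF=-.015 # TCP below the bar by 15 mm
HINGE=BAR+.165*BX-[0,0,.05]
def arc(th):
    a=np.arctan2(.05,.165)+th;R=np.hypot(.05,.165)
    return HINGE-R*np.cos(a)*BX+[0,0,R*np.sin(a)+OFF]
E
python3 - <<'E'
from h import *
o=down(185.9)
robot.goto([*BAR[:2],.25],o); f0=robot.read_force()
robot.servo_line(arc(0),speed=.1); print("f",robot.read_force()-f0)
robot.move_gripper(0.0); print("w",robot.read_grip_width()*88,robot.read_finger_force(),robot.read_force()-f0,robot.read_position()-arc(0))
np.save("f0.npy",f0)
for th in(.06,.15,.25):
    robot.servo_line(arc(th),speed=.08); f=robot.read_force()-f0; print(th,f@BX,f.round(2),robot.read_ft_torque().round(2),(robot.read_position()-arc(th)).round(4))
print(robot.read_t())
E
```

```text
f [-0.74513229  0.0363049  -1.26552723]
w 10.71761374729634 29.998511373996735 [ 2.15763135 -0.37782131 -2.99549452] [5.58304821e-04 6.70038115e-05 6.65020628e-05]
0.06 5.0184166446437874 [ 5.15 -1.05 -6.84] [-0.37 -1.61  0.01] [ 0.0004  0.0001 -0.0002]
0.15 4.920563896838302 [ 5.06 -1.1  -6.68] [-0.49 -1.62  0.04] [-0.0001  0.     -0.0007]
0.25 1.5142349415257983 [ 1.58 -0.54 -6.79] [-0.38 -0.6  -0.04] [-0.0007 -0.0001 -0.0007]
30.8
```

The forces are small, so the arc fits. I'll continue past the mark, hold there, and check the angle from the top and wrist depth.

```bash
cat >> h.py <<'E'
def lidangle():  # lid's plane fitted to the blue points seen from the top and scene cameras
    r=[]
    for n in("top","scene"):
        im,d=robot.grab_frame(n);W=cloud(n,d);h=cv2.cvtColor(im,cv2.COLOR_RGB2HSV)
        m=(h[...,0]>98)&(h[...,0]<118)&(h[...,1]>150)&(h[...,2]>60)&np.isfinite(W[...,2])
        P=W[m]; R=P-HINGE; x=R@BX; y=R@np.array([-BX[1],BX[0],0]); k=(x>-.25)&(x<.02)&(np.abs(y)<.12)&(R[:,2]>-.02)
        if k.sum()<60: r.append((n,int(k.sum())));continue
        x,z=x[k],R[k,2]; l=cv2.fitLine(np.column_stack([x,z]).astype(np.float32),cv2.DIST_HUBER,0,.01,.01).ravel()
        r.append((n,int(k.sum()),round(float(np.arctan(-l[1]/l[0])),3)))
    return r
E
python3 - <<'E'
from h import *
f0=np.load("f0.npy")
for th in(.36,.47,.58,.68,.77,.84,.90,.93):
    robot.servo_line(arc(th),speed=.08 if th<.7 else .04); f=robot.read_force()-f0; print(th,(f@BX).round(2),f.round(2),(robot.read_position()-arc(th)).round(4))
robot.dwell(.3); print(lidangle(),robot.read_grip_width()*88,robot.read_t())
im,_=robot.grab_frame("scene");cv2.imwrite("pics/s6.png",cv2.resize(im[100:240,170:340],None,fx=3.5,fy=3.5)[...,::-1])
E
```

```text
0.36 -5.1 [-5.13  0.04 -2.79] [-0.001  -0.0001 -0.0002]
0.47 -7.75 [-7.91  1.15  2.17] [-0.0014 -0.0001  0.0003]
0.58 -9.22 [-9.59  3.09  7.69] [-0.0015 -0.0002  0.0011]
0.68 -9.55 [-9.63  0.32  8.48] [-0.0008 -0.0003  0.0019]
0.77 -6.7 [-6.88  1.42  7.03] [-0.0003 -0.0002  0.0018]
0.84 -3.79 [-3.92  1.05  5.95] [ 0.0003 -0.0001  0.0017]
0.9 -4.44 [-4.55  0.83  4.22] [ 0.0006 -0.0001  0.0016]
0.93 -3.38 [-3.61  2.06  4.59] [ 0.0009 -0.      0.0015]
[('top', 1235, 0.916), ('scene', 563, 0.913)] 11.104356427503404 34.4
```

View pics/s6.png

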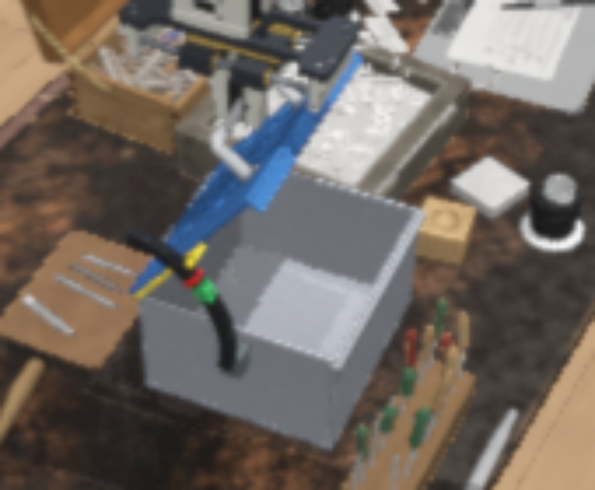

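The lid is open at about 0.915 rad and held. The yellow pointer at (190,255) is past the red mark at (193,278), and the green band is at (206,292). Now I ease it back into the band.

```bash
python3 - <<'E'
from h import *
f0=np.load("f0.npy")
for th in(.87,.80,.73,.67):
    robot.servo_line(arc(th),speed=.04); print(th,(robot.read_force()-f0).round(2))
robot.dwell(.5); a=lidangle(); robot.dwell(.3); print(a,lidangle(),robot.read_grip_width()*88,robot.read_finger_force(),robot.read_t())
im,d=robot.grab_frame("scene");cv2.imwrite("pics/s7.png",cv2.resize(im[130:310,150:350],None,fx=3,fy=3)[...,::-1])
E
```

```text
0.87 [-3.25  2.    6.09]
0.8 [-2.63  1.02  6.34]
0.73 [-3.36  0.21  5.27]
0.67 [-2.24 -1.05  2.34]
[('top', 1143, 0.654), ('scene', 1138, 0.657)] [('top', 1154, 0.641), ('scene', 1139, 0.655)] 11.123110025180978 30.004151165485382 37.1667
```

View pics/s7.png

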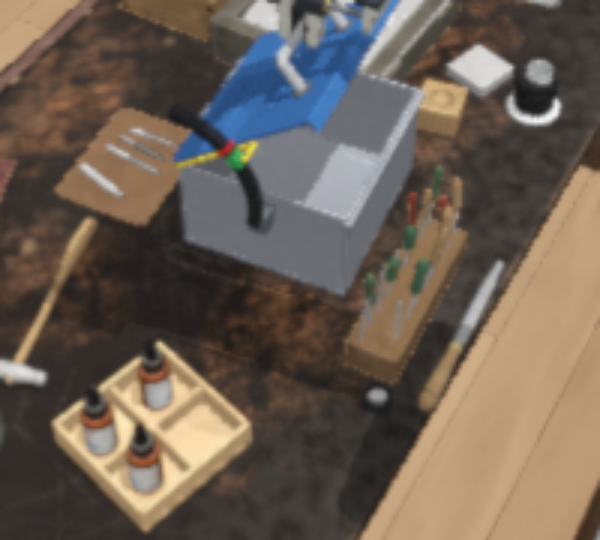

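The pointer at (240,152) lies on the green band below the red mark at (226,150). The lid reads 0.655 rad and is held steady. The three bottles stand upright in the crate at (98,420), (155,380) and (144,462). I'm handing the job in.

```bash
python3 -c "
from rig import robot
print(abs(robot.read_qvel()).max()); print(robot.job_done())"
```

```text
0.12181551445522529
the job is handed in; nothing more can be done
None
```

The job is handed in: both loose bottles stand in their own crate cells beside the third, and the lid was raised to about 0.915 rad, eased back, and is held steady in the green band at about 0.655 rad; no verdict came back.

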